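# Nest the graded shield cups and index the carriage at the collimator

## Robot

A 6-joint arm with a two-finger parallel gripper is mounted at the origin on the work surface. World frame = base frame: x ahead of the robot, y to its left, z up, the work surface at z = 0. Lengths are in mm, angles in degrees, forces in N, time in s.
With the tool pointing down it reaches from about 300 to 850 mm from the base axis. Payload 4.2 kg.
Tool frame: the origin (TCP) lies at the very end of the fingers, on their centre line; the grasp point (between the pads) lies 19 mm behind it; z points along the fingers, y is the direction in which the jaws open and shut (so a half turn about z gives the same grasp; the last joint's range is limited). The gripper opens to 91 mm and grips with 3 to 60 N. Pads are 32 mm wide; open, the fingers measure 118 mm over their backs; the gripper's body (76 mm by 178 mm) begins 60 mm behind the grasp point.
Start: joints at [-76.203, 18.312, 89.639, -0, 72.044, -1.146], TCP at [148.269, -555.574, 190.976] pointing down, gripper open.
Joint ranges: [-177.97, 177.97], [-48.28, 115.42], [12.27, 149.76], [-77.06, 257.06], [2.81, 150.46], [-146.56, 146.56]. Speed limits (degrees/s): [147.25, 147.25, 180, 180, 180, 180].

## Interface

Orientations are given as [roll, pitch, yaw] about the fixed x, y, z axes, in that order (R = Rz(yaw) Ry(pitch) Rx(roll)).
In Python, from workcell import * gives the robot as it stands. The module is installed in compiled form; this text tells all that it offers.
- The arm moves only by the tool servo_tool, never from a script. Its argument "plan" is a list that holds one entry, the list of rows, each a list of 7 numbers: the shift along the tool's x, y, z in mm, then the turn, a rotation vector about the tool's x, y, z in rad, then the opening, from 0 (shut) to 1 (fully open). A call has 1 to 20 rows; each row is the pose to reach, as a shift and turn from the pose commanded when the call began, along the tool's axes at that moment; what a row does not reach only later rows make up. A row lasts 1/10 s, in which the tool goes at most 50 mm and 8.59 degrees, less where a joint would pass 70% of its speed; a pose out of reach is approached as far as the arm can. A call with a gripper value outside its range is refused whole. The fingers move at their own pace and stop on an object; "squeeze" is the grip in N (left out, the last holds). Time passes only in rows, so rows that repeat a pose let the fingers close. It gives the time, the measured TCP pose, the force and the opening at its end, in the units of the state.
- state(): the state, without advancing time (a new reading comes with each control period).
- grab_frame(name): name is "scene" or "side" or "wrist"; returns a dict with "color" (480x640x3 uint8, red, green, blue), "range_z" (480x640 float32, mm along the optical axis (not along the pixel's ray), 0 where there is no reading), "fx", "fy", "cx", "cy" (pixels), "rvec" (rotation vector, rad) and "tvec" (3), from world to camera coordinates, as OpenCV has them; the wrist camera has in their place "tool_from_camera" (4x4, takes a point from camera to tool coordinates, whose origin is the TCP and whose axes are the flange's). Camera axes: x right, y down, z forward; pixel columns grow to the right and rows downward; lengths in mm; the calibration is good to about 2 mm. A picture is of the moment at which its call begins: read the wrist's pose just before it.
- job_done(): hands the job in, once; it reports no verdict.
The state is a dict: "time_s": time; "qpos": joint angles; "qvel": joint speeds; "effort": joint torques, N m; "ee_pos": TCP position; "ee_rot": TCP orientation; "force": force on the tool from outside, world axes, zero at the start; "torque": the same for the moment, N m; "gripper_width": finger opening in mm.
Only numpy, scipy, OpenCV 4.12 (cv2) and the standard library are available. Lean on these libraries where they do the work, as an engineer would, in place of code of your own. Each camera call takes 0.05 s, during which the arm holds its last target.

## Task

Build up the graded shield on the rail carriage: lower the wider loose aluminium cup into the cup fixed on the carriage, then the narrower, taller one into that, each down to the bottom and not dropped. Then slide the carriage by its black handle along the rail towards the collimator until its spring ball clicks into the notch of the index bar, without running on past the notch, and finish while still holding the handle with the ball in the notch. Leave everything else on the bench where it is.

Things in the scene. Friction and masses are not known exactly. Their poses are not given: they have to be found in the camera images.
- medium_cup_mid (a point): centre (half-way up, 39 mm above its underside) of the wider loose cup: round, straight-walled, open-topped plain aluminium, 58 mm outer diameter, 78 mm high, wall 3 mm, floor 4 mm, about 0.14 kg; z is its axis, upright at the start on the bench in front of the rail, left or right. Grip it across its diameter near the rim: once nested, only its top 42 mm stand clear above the fixed cup
- small_cup_mid (a point): centre (half-way up, 58 mm above its underside) of the narrower, taller loose cup: same make, 42 mm outer diameter, 116 mm high, wall 3 mm, floor 4 mm, about 0.14 kg; z is its axis, upright at the start on the bench, on the other side. Once nested, only its top 42 mm stand clear above the medium cup
- medium_cup: the wider loose cup itself; origin at the centre of its underside
- small_cup: the narrower loose cup itself; origin at the centre of its underside
- seat (a point): centre of the inner floor, 42 mm above the bench, of the largest cup, which is fixed on the carriage: 68 mm inner diameter, 75 mm outer diameter, rim 36 mm above this point. Its y axis points along the rail towards the notch, x across the rail away from the robot, z up. The medium cup has 5 mm of play all round in it, and the small cup 5 mm all round in the medium one
- handle (a point): grip point of the carriage's handle, 103 mm above the bench and 78 mm from the cup's axis on the robot's side: an upright black plate 12 mm thick along the rail, 28 mm wide across it, its top 25 mm above this point and free for 65 mm below it. Axes as seat (pinch it along y)
- carriage: the aluminium carriage with the fixed cup and the handle, running freely along the rail (y axis of seat) with 1 to 2 N of friction, easily moved until then; origin on the rail's foot below the cup's axis, axes as seat. It may creep a few mm when bumped. It starts 8 to 22 cm short of the notch and could run at least 5 cm past it
- ball (a point): point on the carriage, 54 mm from the cup's axis on the far side and 32 mm above the bench, where its brass spring ball (10 mm across) sits when in the notch; axes as seat. The ball rides on the near face of the index bar
- notch (a point): centre of the notch, an 8 mm wide, 2 mm deep gap in the near face of the steel index bar on the far side of the rail, 32 mm above the bench and straight in front of the collimator; y along the rail. The carriage is home when ball is here. Within about 2.5 mm the ball draws the let-go carriage into the notch; leaving the notch takes about 8 to 12 N along the rail. Its place along the rail varies by several centimetres
- index_bar: fixed: the index bar on its feet with the collimator (black block on a post with a brass tube towards the rail, 102 mm high, 125 mm beyond the rail's centre line); origin on the bench under the rail's centre line opposite the notch
- cube_frame: bystander: grey satellite frame, a 100 x 100 x 113 mm box of four posts, left of the rail; origin under its centre
- tape_roll: bystander: roll of paper tape, 84 mm across, 25 mm high, lying flat between the loose cups; origin under its centre
- driver: bystander: screwdriver lying on the right of the bench
- jar: bystander: closed jar, 52 mm across, 65 mm high, right of the rail; origin under its centre
- screw_tray: bystander: flat black tray, 100 x 140 x 22 mm, on the right; origin under its centre
- spool: bystander: white spool, 52 mm across, 40 mm high, standing on the left; origin under its centre
- spare_bracket: bystander: small aluminium angle bracket right of the rail
Things that resemble listed ones, but are neither listed nor needed, are in the scene too. Leave any purple or yellow look-alike of the medium_cup alone. What is shaped like the small_cup but red or yellow is not meant.

How it is judged (in metres and radians):
On the way, in this order (a step that is already met when the one before it is completed fails the run):
1. the medium cup stands let go on the floor of the carriage's cup (horizontal distance between medium_cup_mid and seat below 0.007 m and z of medium_cup_mid in the frame of seat between 0.035 and 0.043 m and angle between medium_cup_mid's own z axis and vertical below 0.12 rad and contact force between the fingers and medium_cup below 0.1 N), for 0.2 s.
2. the small cup stands let go on the floor of the medium cup, itself still nested (all of step 1 and horizontal distance between small_cup_mid and seat below 0.012 m and z of small_cup_mid in the frame of seat between 0.057 and 0.067 m and angle between small_cup_mid's own z axis and vertical below 0.12 rad and contact force between the fingers and small_cup below 0.1 N), for 0.2 s.
At the end, for the whole second after the job is handed in: Both cups nested upright on their floors (axes within 7 and 12 mm of the fixed cup's, heights within 5 mm, tilt under 0.12 rad), fingers off them; ball within 3 mm of the notch along the rail, carriage at rest, fingers holding it with over 2 N (all of step 2 and y of ball in the frame of notch between -0.003 and 0.003 m and contact force between the fingers and carriage above 2 N and linear speed of carriage below 0.01 m/s); the arm keeps its last pose, push and grip.
It fails at once if the carriage ran more than 15 mm past the notch (y of ball in the frame of notch above 0.015 m).
It fails at once if the medium cup was dropped or knocked (over 0.6 m/s while not held) (contact force between the fingers and medium_cup below 0.1 N and linear speed of medium_cup above 0.6 m/s).
It fails at once if the small cup was dropped or knocked (over 0.6 m/s while not held) (contact force between the fingers and small_cup below 0.1 N and linear speed of small_cup above 0.6 m/s).
It fails at once if a bystander moved over 30 mm (distance of any of cube_frame, tape_roll, driver, jar, screw_tray, spool, spare_bracket from where it was at the start of the episode above 0.03 m).
It also fails if it takes over 72 s, if anything falls off the work surface, if the arm or the gripper's body presses on something with over 40 N, if the wrist force passes 120 N, or if a joint passes its speed limit or range.

## Working session

There is one attempt and no reset: what is moved stays moved. The work goes in short steps, Python scripts to look and compute and a tool call to move; the robot and the scene stay as the last step left them, time stands still between calls to the robot, and variables do not carry over. Pictures are saved under pics/ and viewed, and the job is handed in when it is done.

Besides the shell and the picture viewer there is one more tool, called after "Emit:" as name(argument=value, ...), one argument or row to a line, values as JSON. servo_tool: Moves the arm, as the interface text tells. Its arguments: {"type":"object","properties":{"plan":{"type":"array"},"squeeze":{"type":"number"}},"required":["plan"]}

```bash
mkdir -p pics; ls
python3 - <<'E'
from workcell import *
import cv2, numpy as np
s=state(); print(s)
for n in ["scene","side","wrist"]:
    f=grab_frame(n)
    cv2.imwrite(f"pics/{n}0.png",f["color"][:,:,::-1])
    np.savez(f"{n}0.npz",**f)
    print(n,{k:(v if k not in("color","range_z") else v.shape) for k,v in f.items()})
E
```

```text
pics
{'time_s': 0.0, 'qpos': array([-7.62041785e+01,  1.83509042e+01,  8.97077149e+01, -1.66902436e-03,
        7.20443988e+01, -1.14621676e+00]), 'qvel': array([ 0.10876757, -0.00897948,  0.05875257,  0.03522429,  0.00578531,
       -0.02492399]), 'effort': array([-1.66801696e-03, -4.12461340e+01, -2.31972367e+01,  7.24855391e-02,
        4.56079119e-02, -1.58032190e-04]), 'ee_pos': array([ 148.112871  , -555.01358561,  190.11885031]), 'ee_rot': array([-1.79896971e+02, -4.74270303e-04,  1.49425538e+01]), 'force': array([ 0.17319097, -0.4411424 , -0.47911114]), 'torque': array([ 0.01819992, -0.0140217 , -0.00630758]), 'gripper_width': 91.7796903055686}
scene {'color': (480, 640, 3), 'range_z': (480, 640), 'fx': 564.2966577894233, 'fy': 564.2966577894233, 'cx': 315.03897639325726, 'cy': 233.4108138077899, 'rvec': array([ 1.13349476,  2.27348968, -1.06059118]), 'tvec': array([ 313.8756992 , -180.24414805, 1842.01358373])}
side {'color': (480, 640, 3), 'range_z': (480, 640), 'fx': 594.1352676177188, 'fy': 594.1352676177188, 'cx': 323.92515053937507, 'cy': 231.95580359714725, 'rvec': array([ 0.24741588, -2.77650207,  1.27706736]), 'tvec': array([ 531.36250007,  119.25869573, 1451.69720393])}
wrist {'color': (480, 640, 3), 'range_z': (480, 640), 'fx': 396.87080577401167, 'fy': 396.87080577401167, 'cx': 321.65236120013543, 'cy': 235.35156901635574, 'tool_from_camera': array([[ 1.58593191e-04, -9.67226078e-01, -2.53916697e-01,
         7.05943719e+01],
       [ 9.99999683e-01, -4.47796683e-05,  7.95163163e-04,
         7.24454274e-01],
       [-7.80472853e-04, -2.53916742e-01,  9.67225764e-01,
        -1.93701444e+02],
       [ 0.00000000e+00,  0.00000000e+00,  0.00000000e+00,
         1.00000000e+00]])}
```

View pics/scene0.png

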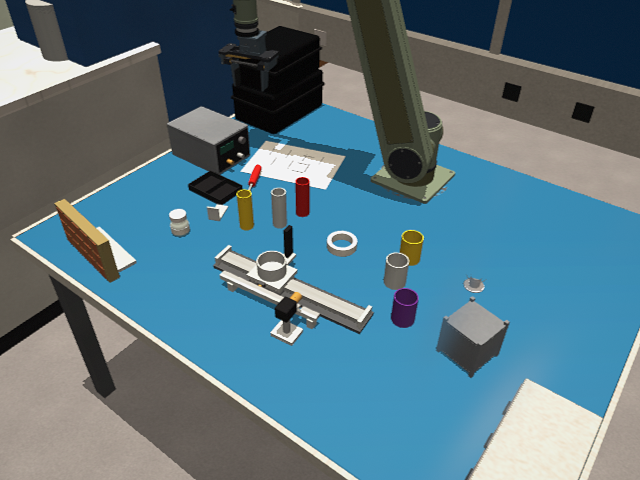

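View pics/side0.png

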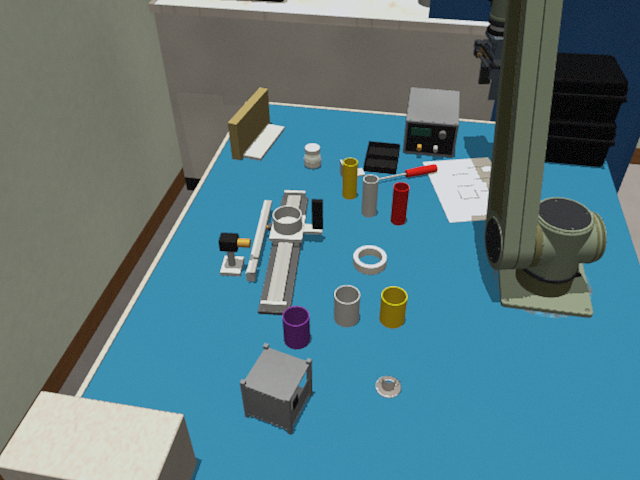

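View pics/wrist0.png

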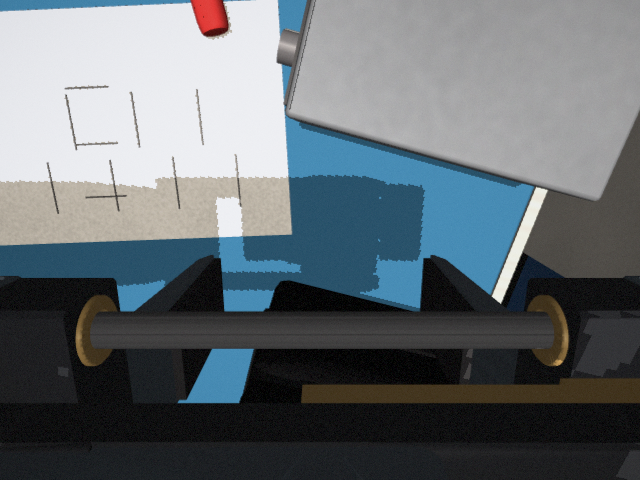

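Scene view: grey medium cup near (396,270), grey small cup near (279,207), fixed cup (271,266), handle (289,240), collimator (290,308). In the side view, the same things are at (347,305), (370,195), (287,220), (317,214), (232,247). Next I measure them.

```bash
cat > h.py <<'E'
import numpy as np, cv2
from scipy.optimize import least_squares
def Rt(f): return cv2.Rodrigues(np.array(f["rvec"]))[0], np.array(f["tvec"]).reshape(3)
def cloud(f,T=None):
    z=f["range_z"]; v,u=np.mgrid[0:480,0:640]
    P=np.stack([(u-f["cx"])*z/f["fx"],(v-f["cy"])*z/f["fy"],z],-1).astype(float)
    if T is None:
        R,t=Rt(f); W=(P-t)@R
    else: W=P@T[:3,:3].T+T[:3,3]
    W[z<=0]=np.nan
    return W
def proj(f,X):
    R,t=Rt(f); c=np.atleast_2d(X)@R.T+t
    return np.c_[c[:,0]/c[:,2]*f["fx"]+f["cx"],c[:,1]/c[:,2]*f["fy"]+f["cy"]]
def ray(f,uv,zp):
    R,t=Rt(f); d=np.array([(uv[0]-f["cx"])/f["fx"],(uv[1]-f["cy"])/f["fy"],1.])@R; o=-t@R
    return o+d*(zp-o[2])/d[2]
def circ(p,r=None):
    p=np.asarray(p)[:,:2]; c0=p.mean(0)
    if r is None:
        q=least_squares(lambda a:np.hypot(p[:,0]-a[0],p[:,1]-a[1])-a[2],[*c0,30],loss="soft_l1"); 
    else: q=least_squares(lambda a:np.hypot(p[:,0]-a[0],p[:,1]-a[1])-r,c0,loss="soft_l1")
    return q.x,np.sqrt(np.mean(q.fun**2))
def load(n): return dict(np.load(n))
E
python3 - <<'E'
from h import *
boxes={"scene":{"med":(380,250,412,292),"small":(268,185,290,230),"fix":(250,245,292,285),"hand":(281,222,296,256),"coll":(270,290,305,340),"table":(180,330,200,350)},
"side":{"med":(330,282,362,330),"small":(358,172,381,220),"fix":(268,203,304,240),"hand":(309,196,325,232),"coll":(215,230,255,275),"table":(420,400,440,420)}}
for n in boxes:
    f=load(n+"0.npz"); W=cloud(f)
    for k,(a,b,c,d) in boxes[n].items():
        w=W[b:d,a:c].reshape(-1,3); w=w[np.isfinite(w[:,0])]
        zt=np.percentile(w[:,2],99)
        print(n,k,"z99 %.1f z1 %.1f"%(zt,np.percentile(w[:,2],1)))
        if k in("med","small","fix"):
            H={"med":78,"small":116,"fix":78}[k]
            for h0,h1 in((H-5,H+4),):
                p=w[(w[:,2]>h0)&(w[:,2]<h1)]; q,e=circ(p); print("   rim",len(p),q.round(1),e.round(2))
        else: 
            p=w[w[:,2]>30]; 
            if len(p):print("   ",np.percentile(p,[2,50,98],axis=0).round(0).tolist())
E
```

```text
scene med z99 82.2 z1 -1.9
   rim 168 [453.  204.7  28. ] 34.38
scene small z99 129.9 z1 -2.6
   rim 69 [ 446.6 -186.3   19.3] 2.21
scene fix z99 82.2 z1 -1.3
   rim 192 [643.9 -47.   35.9] 9.58
scene hand z99 131.9 z1 -2.5
    [[552.0, -61.0, 40.0], [572.0, -51.0, 88.0], [607.0, -43.0, 132.0]]
scene coll z99 106.8 z1 -1.8
    [[691.0, 2.0, 32.0], [748.0, 91.0, 89.0], [778.0, 108.0, 107.0]]
scene table z99 6.8 z1 -3.0
side med z99 81.2 z1 -3.2
   rim 160 [453.4 202.2  27.6] 1.77
side small z99 118.2 z1 -3.1
   rim 78 [ 449.5 -188.8   19.5] 2.48
side fix z99 81.3 z1 -1.3
   rim 170 [646.9 -48.7  35.5] 2.39
side hand z99 131.2 z1 -3.3
    [[556.0, -64.0, 35.0], [569.0, -53.0, 82.0], [587.0, -43.0, 130.0]]
side coll z99 105.6 z1 -3.4
    [[692.0, 44.0, 33.0], [741.0, 96.0, 86.0], [777.0, 132.0, 106.0]]
side table z99 5.6 z1 -3.3
```

Run:
```python
from h import *
for n,b in(("scene",(190,170,450,350)),("side",(200,150,460,350))):
    c=load(n+"0.npz")["color"][b[1]:b[3],b[0]:b[2],::-1]
    cv2.imwrite(f"pics/{n}_zoom.png",cv2.resize(c,None,fx=3,fy=3,interpolation=cv2.INTER_CUBIC))
```

```text
(no output)
```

View pics/scene_zoom.png

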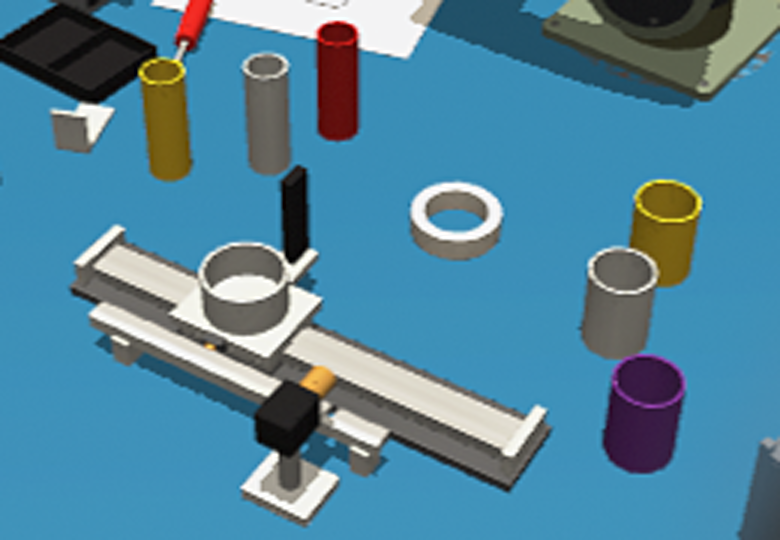

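View pics/side_zoom.png

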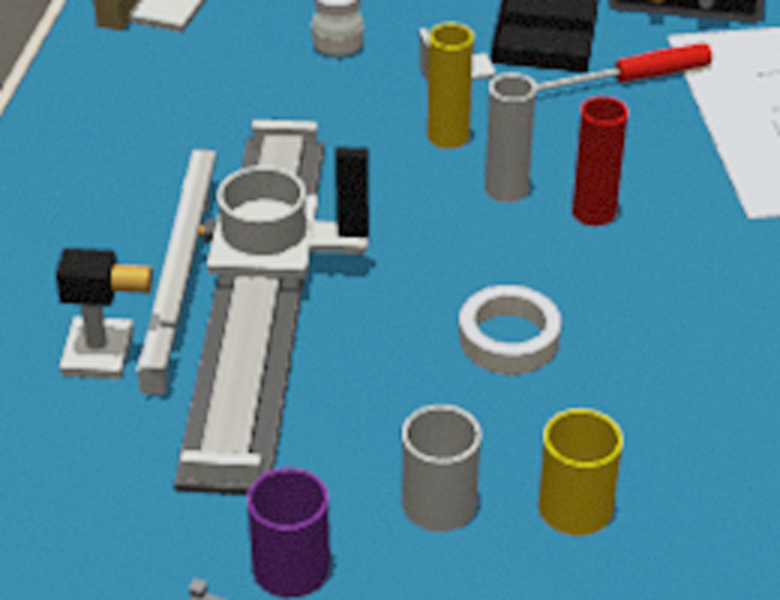

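```bash
python3 - <<'E'
from h import *
for n in("scene","side"):
    f=load(n+"0.npz"); W=cloud(f); C=f["color"].astype(int)
    sel={}
    X,Y,Z=W[...,0],W[...,1],W[...,2]
    # all cups: robust fit with points around prior at rim heights, height band near top
    pri={"med":((453,203),78,29),"small":((448,-187),116,21),"fix":((645,-48),78,37.5)}
    for k,(c,H,r) in pri.items():
        for lo,hi in((H-4,H+3),):
            m=(np.abs(Z-(H-0))<5)&(np.hypot(X-c[0],Y-c[1])<r+8)
            p=W[m]; q,e=circ(p); 
            print(n,k,m.sum(),q.round(1),round(float(e),2), "bbox mid",((np.percentile(p,1,axis=0)+np.percentile(p,99,axis=0))/2).round(1))
    # coloured lookalikes
    hsv=cv2.cvtColor(f["color"],cv2.COLOR_RGB2HSV)
    for k,lo,hi in(("yellow",(20,150,60),(35,255,255)),("red",(0,180,60),(6,255,255)),("purple",(130,100,30),(160,255,255))):
        m=cv2.inRange(hsv,lo,hi); nn,l,st,ce=cv2.connectedComponentsWithStats(m)
        for i in range(1,nn):
            if st[i,4]>150:
                w=W[(l==i)]; w=w[np.isfinite(w[:,0])]; t=w[w[:,2]>np.percentile(w[:,2],98)-10]
                print("   ",k,ce[i].round(),"top mid",((t.min(0)+t.max(0))/2).round(0), np.ptp(t,axis=0).round(0))
    # rail: white top strip height
    m=(X>500)&(X<760)&(Y>-250)&(Y<200)&(Z>6)&(Z<60)
    print(np.histogram(Z[m],bins=np.arange(6,60,3)))
E
python3 - <<'E'
import sys; sys.path.insert(0,'.')
from h import *
import os; os.chdir('.')
# rail end stops / notch pixels by ray
s=load("side0.npz"); c=load("scene0.npz")
for nm,f,uv,z in [("notch side",s,(254.3,257.7),32),("notch side top",s,(254.3,257.5),40),("notch scene",c,(300,306.7),32)]:
    W=cloud(f); u,v=map(int,np.round(uv)); print(nm,ray(f,uv,z).round(1),W[v-1:v+2,u-1:u+2].reshape(-1,3).mean(0).round(1))
E
```

```text
scene med 140 [451.9 203.9  27.1] 1.86 bbox mid [451.2 203.8  78. ]
scene small 71 [ 446.6 -186.3   19.3] 2.2 bbox mid [ 446.2 -186.9  116. ]
scene fix 186 [644.5 -47.   35.6] 1.91 bbox mid [643.9 -47.2  78. ]
    yellow [245. 209.] top mid [ 510. -258.  116.] [49. 47. 15.]
    yellow [412. 245.] top mid [348. 189.  78.] [62. 56. 12.]
    red [302. 196.] top mid [ 363. -165.  116.] [46. 45. 14.]
    purple [404. 307.] top mid [549. 285.  77.] [61. 57. 12.]
(array([378, 459, 529, 232, 134, 290, 694, 490, 183, 207, 468, 544, 193,
       125,  62,  65,  61]), array([ 6,  9, 12, 15, 18, 21, 24, 27, 30, 33, 36, 39, 42, 45, 48, 51, 54,
       57]))
side med 163 [453.4 202.2  27.6] 1.78 bbox mid [452.7 202.6  77.7]
side small 82 [ 449.5 -188.5   19.4] 2.63 bbox mid [ 449.2 -188.3  115.9]
side fix 172 [646.8 -48.7  35.5] 2.38 bbox mid [646.2 -48.5  77.5]
    yellow [349. 178.] top mid [ 513. -259.  115.] [36. 49. 15.]
    yellow [393. 307.] top mid [349. 187.  78.] [54. 62. 13.]
    red [421. 170.] top mid [ 316. -396.   26.] [87. 60. 13.]
    red [399. 203.] top mid [ 366. -170.  113.] [37. 46. 13.]
    purple [296. 327.] top mid [551. 284.  77.] [58. 60. 14.]
(array([336, 518, 496, 140,  78, 290, 564, 265, 135, 235, 468, 436, 162,
        80,  78,  65,  79]), array([ 6,  9, 12, 15, 18, 21, 24, 27, 30, 33, 36, 39, 42, 45, 48, 51, 54,
       57]))
notch side [701.   76.4  32. ] [700.2  81.1  35.4]
notch side top [698.3  83.9  40. ] [700.2  81.1  35.4]
notch scene [689.8  78.5  32. ] [683.1  73.2  21.7]
```

Run:
```python
from h import *
for n in("scene","side"):
    f=load(n+"0.npz"); W=cloud(f); X,Y,Z=W[...,0],W[...,1],W[...,2]; g=f["color"].mean(-1)
    for nm,m in (("bar",(X>675)&(X<740)&(Y>-150)&(Y<150)&(Z>34)&(Z<46)&(g>150)),("rail",(X>590)&(X<700)&(Y>0)&(Y<170)&(Z>20)&(Z<32)&(g>150))):
        p=W[m]; l=cv2.fitLine(p[:,:2].astype(np.float32),cv2.DIST_HUBER,0,.01,.01).ravel()
        d=l[:2]*np.sign(l[1]); off=(p[:,:2]-l[2:])@[d[1],-d[0]]; al=(p[:,:2]-l[2:])@d
        print(n,nm,m.sum(),"yaw of y axis: %.2f"%np.degrees(np.arctan2(-d[0],d[1])),"pt",l[2:].round(1),"z",np.median(p[:,2]).round(1),"off",np.percentile(off,[2,50,98]).round(1),"along ends",(l[2:]+d*al.min()).round(0),(l[2:]+d*al.max()).round(0))
    bx=(281,222,297,262) if n=="scene" else (309,194,326,234)
    M=np.zeros(g.shape,bool); M[bx[1]:bx[3],bx[0]:bx[2]]=1
    m=M&(g<60)&(Z>75)&(Z<140)&(Y>-90)&(Y<-20)&(X>500); p=W[m]
    v=np.argwhere(m); print(n,"handle",np.percentile(p,[2,50,98],axis=0).round(1).tolist(),v.min(0),v.max(0))
    t=p[np.abs(p[:,2]-128)<4]; print("top",len(t),t.mean(0).round(1),t.min(0).round(0),t.max(0).round(0))
    # collimator tube (brass)
    hsv=cv2.cvtColor(f["color"],cv2.COLOR_RGB2HSV); m=(cv2.inRange(hsv,(10,120,120),(22,255,255))>0)&(Z>80)&(X>650)&(X<760)
    print("tube",W[m].mean(0).round(1),m.sum(), W[m].min(0).round(),W[m].max(0).round())
```

```text
scene bar 680 yaw of y axis: 5.34 pt [706.6 -17.1] z 39.3 off [-32.9  -0.   12.7] along ends [ 719. -149.] [693. 133.]
scene rail 714 yaw of y axis: 5.99 pt [630.1  88. ] z 26.2 off [-18.4   0.   17.1] along ends [639.   0.] [622. 170.]
scene handle [[555.4, -59.9, 76.6], [573.8, -51.5, 107.4], [582.1, -47.3, 132.3]] [225 284] [247 292]
top 36 [568.8 -53.4 128.8] [554. -61. 124.] [583. -46. 132.]
tube [716.7  88.2  96.2] 72 [703.  77.  88.] [734.  97. 103.]
side bar 607 yaw of y axis: 5.97 pt [ 7.09e+02 -7.00e-01] z 38.6 off [-32.    0.   11.1] along ends [ 724. -149.] [695. 135.]
side rail 697 yaw of y axis: 5.89 pt [631.8  88.6] z 25.3 off [-16.7   0.   17. ] along ends [641.  -0.] [623. 170.]
side handle [[555.7, -63.3, 76.5], [567.5, -52.6, 104.2], [580.0, -47.0, 131.5]] [200 312] [218 322]
top 27 [568.1 -54.1 127.1] [557. -61. 124.] [580. -48. 131.]
tube [719.7  90.8  92.7] 63 [707.  79.  83.] [735.  98. 101.]
```

Emit:
servo_tool(
  plan=[
    [[10, -7, -4, 0, 0, 0.02, 1], [40, -28, -10, 0, 0, 0.05, 1], [75, -53, -15, 0, 0, 0.08, 1], [115, -82, -20, 0, 0, 0.11, 1], [155, -110, -20, 0, 0, 0.14, 1], [195, -139, -20, 0, 0, 0.157, 1], [235, -167, -20, 0, 0, 0.157, 1], [275, -196, -20, 0, 0, 0.157, 1], [315, -224, -20, 0, 0, 0.157, 1], [350, -249, -20, 0, 0, 0.157, 1], [375, -267, -20, 0, 0, 0.157, 1], [386, -275, -20, 0, 0, 0.157, 1], [386, -275, -20, 0, 0, 0.157, 1], [386, -275, -20, 0, 0, 0.157, 1]],
  ],
)

```text
time_s: 1.55
ee_pos: [449.6, -191.0, 210.7]
ee_rot: [180.0, 0.1, 5.9]
force: [0.4, 0.1, 0.1]
gripper_width: 91.3
```

```bash
cat >> h.py <<'E'
def toolT(s):
    from scipy.spatial.transform import Rotation as R
    T=np.eye(4); T[:3,:3]=R.from_euler("xyz",s["ee_rot"],degrees=True).as_matrix(); T[:3,3]=s["ee_pos"]; return T
def wristshot(tag):
    from workcell import state,grab_frame
    s=state(); f=grab_frame("wrist"); f["T"]=toolT(s)@f["tool_from_camera"]; f["Tt"]=toolT(s)
    np.savez(tag+".npz",**f); cv2.imwrite(f"pics/{tag}.png",f["color"][:,:,::-1]); return s,f
def wray(f,uv,zp):
    d=f["T"][:3,:3]@np.array([(uv[0]-f["cx"])/f["fx"],(uv[1]-f["cy"])/f["fy"],1.]); o=f["T"][:3,3]
    return o+d*(zp-o[2])/d[2]
def wproj(f,X):
    p=(np.asarray(X,float)-f["T"][:3,3])@f["T"][:3,:3]; return np.array([p[0]/p[2]*f["fx"]+f["cx"],p[1]/p[2]*f["fy"]+f["cy"]])
E
python3 - <<'E'
from h import *
s,f=wristshot("w1"); W=cloud(f,f["T"]); Z=W[...,2]
m=(np.abs(Z-116)<3)&(np.hypot(W[...,0]-448,W[...,1]+188)<32); p=W[m]; print(s["ee_pos"],s["ee_rot"],m.sum(),circ(p),wproj(f,(448,-187.5,116)))
E
```

```text
[ 449.60765248 -191.03188492  210.73101821] [1.79970989e+02 6.45996291e-02 5.94356758e+00] 663 (array([ 447.87348857, -192.27293075,   19.13483091]), np.float64(0.8963825690424909)) [315.24067558 230.39645814]
```

View pics/w1.png

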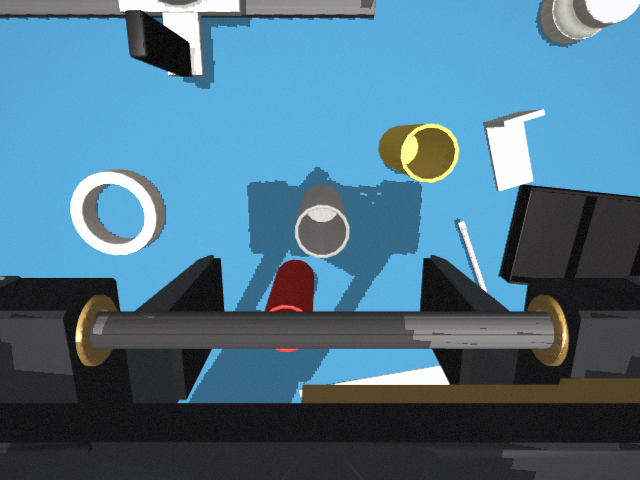

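The small cup's rim is centred at (322,231), between the fingers; the wrist puts it at about (448,-192). Next, a look at the medium cup.

Emit:
servo_tool(
  plan=[
    [[1, -10, 0, 0, 0, 0, 1], [4, -35, 0, 0, 0, 0, 1], [8, -70, 0, 0, 0, 0, 1], [12, -110, 0, 0, 0, 0, 1], [17, -150, 0, 0, 0, 0, 1], [21, -190, 0, 0, 0, 0, 1], [26, -230, 0, 0, 0, 0, 1], [30, -270, 0, 0, 0, 0, 1], [34, -310, 2, 0, 0, 0, 1], [38, -345, 5, 0, 0, 0, 1], [42, -372, 8, 0, 0, 0, 1], [43, -386, 10, 0, 0, 0, 1], [43, -388, 10, 0, 0, 0, 1], [43, -388, 10, 0, 0, 0, 1], [43, -388, 10, 0, 0, 0, 1]],
  ],
)

```text
time_s: 3.1
ee_pos: [452.9, 198.8, 201.1]
ee_rot: [180.0, -0.0, 5.9]
force: [-0.4, -0.6, 0.5]
gripper_width: 91.3
```

Run:
```python
from h import *
s,f=wristshot("w2"); W=cloud(f,f["T"]); Z=W[...,2]
m=(np.abs(Z-78)<3)&(np.hypot(W[...,0]-452,W[...,1]-201)<40); p=W[m]; print(s["ee_pos"],s["ee_rot"],m.sum(),circ(p),circ(p,27.5),wproj(f,(452,203,78)))
v=np.argwhere(m); print(v.min(0),v.max(0))
```

```text
[452.90337285 198.76137365 201.08084803] [ 1.79965204e+02 -3.32955468e-03  5.86265632e+00] 806 (array([451.93399464, 198.90393   ,  27.12982291]), np.float64(0.9130473689932526)) (array([451.92242508, 198.89860938]), np.float64(0.9801678000529028)) [314.94610251 221.24117723]
[187 285] [255 354]
```

View pics/w2.png

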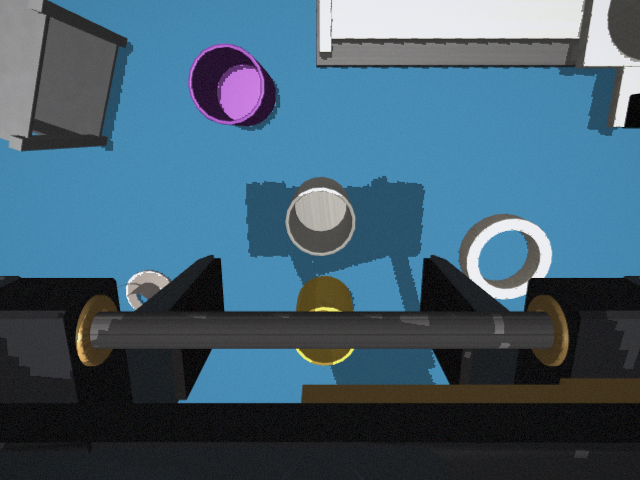

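Medium cup rim at (320,221), nearly on the tool axis (off by −1 mm in x). I descend and grip.

Emit:
servo_tool(
  plan=[
    [[-1, 0, 10, 0, 0, 0, 1], [-1, 0, 35, 0, 0, 0, 1], [-1, 0, 65, 0, 0, 0, 1], [-1, 0, 95, 0, 0, 0, 1], [-1, 0, 120, 0, 0, 0, 1], [-1, 0, 140, 0, 0, 0, 1], [-1, 0, 150, 0, 0, 0, 1], [-1, 0, 153, 0, 0, 0, 1], [-1, 0, 153, 0, 0, 0, 1], [-1, 0, 153, 0, 0, 0, 0.7], [-1, 0, 153, 0, 0, 0, 0.55], [-1, 0, 153, 0, 0, 0, 0.4], [-1, 0, 153, 0, 0, 0, 0.3], [-1, 0, 153, 0, 0, 0, 0.3], [-1, 0, 153, 0, 0, 0, 0.3], [-1, 0, 153, 0, 0, 0, 0.3]],
  ],
  squeeze=20,
)

```text
time_s: 4.75
ee_pos: [452.1, 199.9, 48.2]
ee_rot: [180.0, -0.0, 6.0]
force: [0.0, -0.1, 3.4]
gripper_width: 57.3
```

Emit:
servo_tool(
  plan=[
    [[0, 0, -3, 0, 0, 0, 0.3], [0, 0, -12, 0, 0, 0, 0.3], [0, 0, -30, 0, 0, 0, 0.3], [0, 0, -52, 0, 0, 0, 0.3], [0, 0, -75, 0, 0, 0, 0.3], [2, 6, -100, 0, 0, 0, 0.3], [6, 20, -125, 0, 0, 0, 0.3], [12, 45, -148, 0, 0, 0, 0.3], [19, 75, -165, 0, 0, 0, 0.3], [26, 105, -177, 0, 0, 0, 0.3], [33, 135, -182, 0, 0, 0, 0.3], [40, 165, -182, 0, 0, 0, 0.3], [48, 195, -182, 0, 0, 0, 0.3], [55, 225, -182, 0, 0, 0, 0.3], [61, 248, -182, 0, 0, 0, 0.3], [65, 264, -182, 0, 0, 0, 0.3], [66, 270, -182, 0, 0, 0, 0.3], [66, 270, -182, 0, 0, 0, 0.3], [66, 270, -182, 0, 0, 0, 0.3]],
  ],
)

```text
time_s: 6.65
ee_pos: [545.1, -60.9, 230.0]
ee_rot: [-180.0, 0.0, 6.0]
force: [-0.2, -0.6, -1.0]
gripper_width: 57.2
```

Run:
```python
from h import *
s,f=wristshot("w3"); W=cloud(f,f["T"]); Z=W[...,2]
m=(np.abs(Z-78)<3)&(np.hypot(W[...,0]-645,W[...,1]+50)<46); p=W[m]; print(s["ee_pos"],s["ee_rot"],s["force"],s["gripper_width"],m.sum(),circ(p),circ(p,35.7),wproj(f,(645,-50,78)))
m=(np.abs(Z-42)<4)&(np.hypot(W[...,0]-645,W[...,1]+50)<28); print(m.sum(),W[m].mean(0))
```

```text
[545.11685627 -60.89646832 229.96829893] [-1.79959528e+02  2.08260229e-02  5.97735862e+00] [-0.15556797 -0.62017143 -1.02983413] 57.21091879267664 1250 (array([644.85551581, -52.61063569,  35.38375801]), np.float64(1.0309836898863374)) (array([644.82293323, -52.61524888]), np.float64(1.0754575378582316)) [319.90921114  93.77976018]
3126 [645.38112353 -49.95569902  41.95531486]
```

View pics/w3.png

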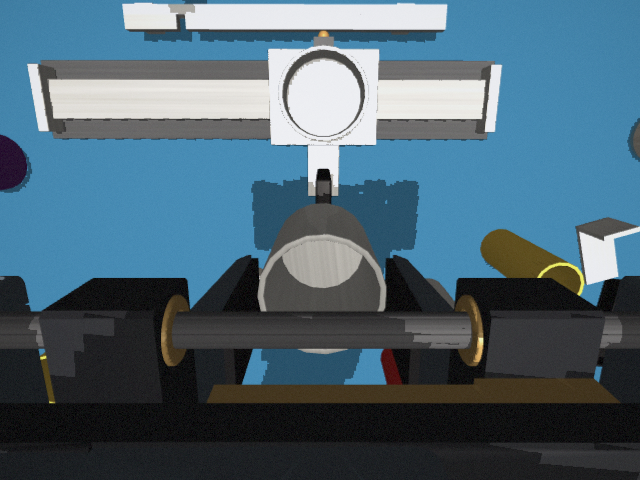

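The carriage is clear in view: fixed cup at (323,93), ball (323,35), notch (181,17), and the rail horizontal in the image. I go over the seat, down to just above the rim.

Emit:
servo_tool(
  plan=[
    [[5, 0, 0, 0, 0, 0, 0.3], [18, 1, 0, 0, 0, 0, 0.3], [38, 1, 0, 0, 0, 0, 0.3], [60, 2, 0, 0, 0, 0, 0.3], [80, 2, 5, 0, 0, 0, 0.3], [93, 2, 15, 0, 0, 0, 0.3], [99, 2, 30, 0, 0, 0, 0.3], [100, 2, 50, 0, 0, 0, 0.3], [100, 2, 68, 0, 0, 0, 0.3], [100, 2, 80, 0, 0, 0, 0.3], [100, 2, 87, 0, 0, 0, 0.3], [100, 2, 90, 0, 0, 0, 0.3], [100, 2, 90, 0, 0, 0, 0.3], [100, 2, 90, 0, 0, 0, 0.3]],
  ],
)

```text
time_s: 8.1
ee_pos: [645.7, -53.5, 140.8]
ee_rot: [180.0, -0.1, 5.9]
force: [0.1, -0.3, -0.6]
gripper_width: 57.4
```

Run:
```python
from h import *
from workcell import *
print(state()["ee_pos"],state()["force"])
im=[]
for n,b in(("scene",(200,180,360,330)),("side",(220,130,380,280))):
    f=grab_frame(n); np.savez(n+"1.npz",**f)
    im.append(cv2.resize(f["color"][b[1]:b[3],b[0]:b[2],::-1],(400,375),interpolation=cv2.INTER_CUBIC))
cv2.imwrite("pics/ss1.png",np.hstack(im))
```

```text
[645.67603296 -53.4928003  140.81174141] [ 0.14580604 -0.3354903  -0.644591  ]
```

View pics/ss1.png

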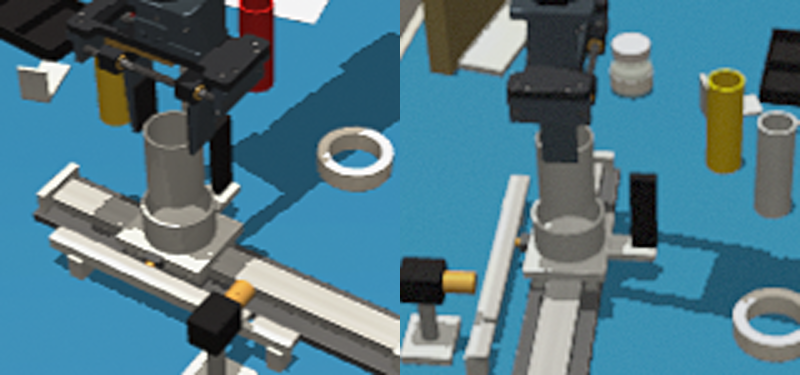

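Run:
```python
from h import *
for n in("scene","side"):
    f=load(n+"1.npz"); W=cloud(f); X,Y,Z=W[...,0],W[...,1],W[...,2]
    near=(np.hypot(X-645,Y+50)<48)&(f["color"].mean(-1)>70)
    for k,lo,hi,r in(("fixed",55,74,37.5),("med",96,112,29)):
        p=W[near&(Z>lo)&(Z<hi)&(f["color"].mean(-1)>60)]; print(n,k,len(p),circ(p,r))
    print(proj(f,[(645,-50,65),(645,-50,105)]).round(1).tolist())
```

```text
scene fixed 199 (array([643.13500763, -48.63597331]), np.float64(2.3391392958518287))
scene med 105 (array([642.50216162, -51.14025093]), np.float64(1.8233024840591907))
[[270.7, 264.5], [270.0, 252.7]]
side fixed 205 (array([647.005454 , -49.8249604]), np.float64(2.5559938618993834))
side med 109 (array([647.52707315, -52.99958944]), np.float64(2.202379686349415))
[[287.3, 218.0], [286.6, 205.8]]
```

Both views put the held cup about 2 mm short in y. I correct by 1.5 mm and lower it.

Emit:
servo_tool(
  plan=[
    [[0, -1.5, 4, 0, 0, 0, 0.3], [0, -1.5, 9, 0, 0, 0, 0.3], [0, -1.5, 14, 0, 0, 0, 0.3], [0, -1.5, 19, 0, 0, 0, 0.3], [0, -1.5, 24, 0, 0, 0, 0.3], [0, -1.5, 29, 0, 0, 0, 0.3], [0, -1.5, 34, 0, 0, 0, 0.3], [0, -1.5, 39, 0, 0, 0, 0.3], [0, -1.5, 43, 0, 0, 0, 0.3], [0, -1.5, 46, 0, 0, 0, 0.3], [0, -1.5, 48, 0, 0, 0, 0.3], [0, -1.5, 48, 0, 0, 0, 0.3], [0, -1.5, 48, 0, 0, 0, 0.3]],
  ],
)

```text
time_s: 9.5
ee_pos: [645.2, -52.0, 92.1]
ee_rot: [180.0, -0.0, 5.9]
force: [-0.3, -0.2, -0.6]
gripper_width: 57.6
```

Emit:
servo_tool(
  plan=[
    [[0, 0, 1, 0, 0, 0, 0.3], [0, 0, 1.5, 0, 0, 0, 0.3], [0, 0, 2, 0, 0, 0, 0.3], [0, 0, 2.5, 0, 0, 0, 0.3], [0, 0, 2.5, 0, 0, 0, 0.3]],
  ],
)

```text
time_s: 10.0
ee_pos: [645.1, -51.9, 90.2]
ee_rot: [180.0, -0.0, 5.9]
force: [-1.1, 0.4, 4.5]
gripper_width: 57.2
```

Contact at 90.2 mm, as expected (4.5 N). I release and retreat upward.

Emit:
servo_tool(
  plan=[
    [[0, 0, 2.5, 0, 0, 0, 0.66], [0, 0, 2.5, 0, 0, 0, 0.72], [0, 0, 2.5, 0, 0, 0, 0.8], [0, 0, 2.5, 0, 0, 0, 0.9], [0, 0, 2.5, 0, 0, 0, 0.9], [0, 0, 0, 0, 0, 0, 0.9], [0, 0, -10, 0, 0, 0, 0.9], [0, 0, -30, 0, 0, 0, 0.9], [-10, 0, -60, 0, 0, 0, 0.9], [-28, 0, -90, 0, 0, 0, 0.9], [-48, 0, -115, 0, 0, 0, 1], [-60, 0, -128, 0, 0, 0, 1], [-60, 0, -130, 0, 0, 0, 1], [-60, 0, -130, 0, 0, 0, 1]],
  ],
)

```text
time_s: 11.4
ee_pos: [585.6, -58.1, 219.4]
ee_rot: [180.0, -0.0, 5.9]
force: [-0.3, -1.4, -0.6]
gripper_width: 91.2
```

Run:
```python
from h import *
s,f=wristshot("w4"); W=cloud(f,f["T"]); X,Y,Z=W[...,0],W[...,1],W[...,2]; print(s["ee_pos"],s["gripper_width"])
for k,z,r,rr in (("med",120,27.5,34),("fix",78,35.7,46)):
    m=(np.abs(Z-z)<3)&(np.hypot(X-645,Y+51)<rr); p=W[m]; print(k,m.sum(),circ(p),circ(p,r),np.median(p[:,2]))
m=(np.hypot(X-645,Y+51)<20)&(Z<60)&(Z>30); print("floor z",np.median(Z[m]),m.sum())
```

```text
[585.61880589 -58.11115828 219.40381056] 91.19513827825938
med 1043 (array([644.57148834, -52.93965558,  27.10401971]), np.float64(0.8994264114715135)) (array([644.54546883, -52.94465558]), np.float64(0.980133501127248)) 119.78254567117159
fix 1201 (array([644.96300956, -52.65877938,  35.32727855]), np.float64(2.918919220715311)) (array([644.90308693, -52.67216052]), np.float64(3.025860914012508)) 77.82305195476033
floor z 45.943500736429655 1583
```

View pics/w4.png

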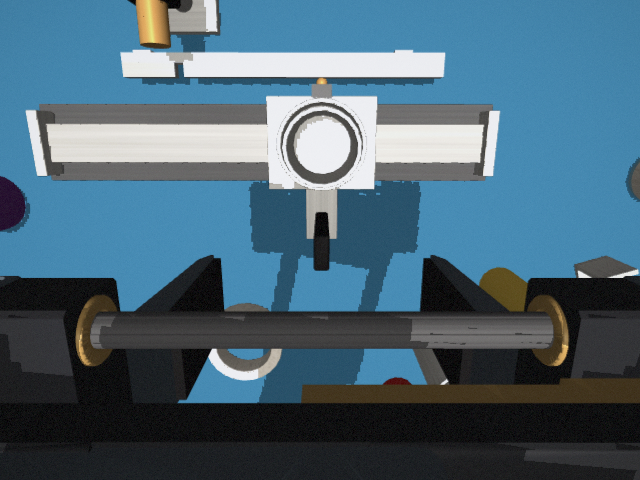

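Nested: the medium rim is at 119.8 mm, its floor at 46 mm, and the axes agree to 0.5 mm. The notch is at (179,67), the ball at (321,82). Now the small cup.

Emit:
servo_tool(
  plan=[
    [[-8, 6, 0, 0, 0, 0, 1], [-30, 24, 0, 0, 0, 0, 1], [-58, 46, 0, 0, 0, 0, 1], [-86, 68, 0, 0, 0, 0, 1], [-114, 90, 0, 0, 0, 0, 1], [-136, 107, 5, 0, 0, 0, 1], [-148, 117, 15, 0, 0, 0, 1], [-151, 119, 35, 0, 0, 0, 1], [-151, 119, 55, 0, 0, 0, 1], [-151, 119, 80, 0, 0, 0, 1], [-151, 119, 105, 0, 0, 0, 1], [-151, 119, 123, 0, 0, 0, 1], [-151, 119, 132, 0, 0, 0, 1], [-151, 119, 135, 0, 0, 0, 1], [-151, 119, 135, 0, 0, 0, 1]],
  ],
)

```text
time_s: 12.95
ee_pos: [447.7, -192.1, 84.2]
ee_rot: [-180.0, 0.0, 6.0]
force: [0.3, 0.2, 0.2]
gripper_width: 90.8
```

Run:
```python
from h import *
s,f=wristshot("w5"); W=cloud(f,f["T"]); X,Y,Z=W[...,0],W[...,1],W[...,2]; print(s["ee_pos"],s["gripper_width"])
m=(np.abs(Z-116)<3)&(np.hypot(X-448,Y+192)<28); p=W[m]; print(m.sum(),circ(p),circ(p,19.5))
```

```text
[ 447.65318792 -192.14633625   84.1745933 ] 90.81570856163566
1203 (array([ 448.40874632, -192.16421682,   19.0130361 ]), np.float64(0.891327382795724)) (array([ 447.83949051, -192.2244903 ]), np.float64(0.940443928965461))
```

View pics/w5.png

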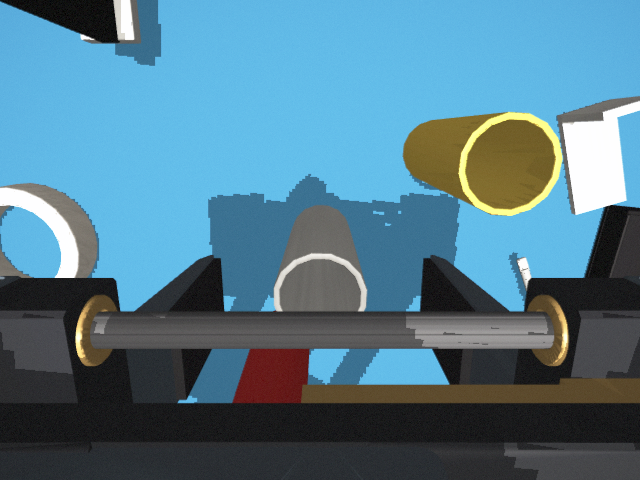

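The cup is centred between the fingers (rim near (320,290)). I close and lift. Its underside is 84 mm below the TCP.

Emit:
servo_tool(
  plan=[
    [[0, 0, 0, 0, 0, 0, 0.6], [0, 0, 0, 0, 0, 0, 0.45], [0, 0, 0, 0, 0, 0, 0.35], [0, 0, 0, 0, 0, 0, 0.2], [0, 0, 0, 0, 0, 0, 0.2], [0, 0, 0, 0, 0, 0, 0.2], [0, 0, 0, 0, 0, 0, 0.2], [0, 0, -3, 0, 0, 0, 0.2], [0, 0, -12, 0, 0, 0, 0.2], [0, 0, -30, 0, 0, 0, 0.2], [0, 0, -55, 0, 0, 0, 0.2], [0, 0, -80, 0, 0, 0, 0.2], [0, 0, -105, 0, 0, 0, 0.2], [0, 0, -130, 0, 0, 0, 0.2], [0, 0, -150, 0, 0, 0, 0.2], [0, 0, -159, 0, 0, 0, 0.2], [0, 0, -160, 0, 0, 0, 0.2], [0, 0, -160, 0, 0, 0, 0.2]],
  ],
  squeeze=20,
)

```text
time_s: 14.8
ee_pos: [447.0, -191.9, 243.8]
ee_rot: [-180.0, 0.1, 5.9]
force: [0.6, 0.3, -1.3]
gripper_width: 40.5
```

Emit:
servo_tool(
  plan=[
    [[8, -4, 0, 0, 0, 0, 0.2], [26, -14, 0, 0, 0, 0, 0.2], [50, -28, 0, 0, 0, 0, 0.2], [76, -42, 0, 0, 0, 0, 0.2], [102, -57, 0, 0, 0, 0, 0.2], [128, -72, 0, 0, 0, 0, 0.2], [154, -86, 0, 0, 0, 0, 0.2], [178, -100, 0, 0, 0, 0, 0.2], [197, -110, 0, 0, 0, 0, 0.2], [208, -116, 2, 0, 0, 0, 0.2], [211, -118, 8, 0, 0, 0, 0.2], [211, -118, 18, 0, 0, 0, 0.2], [211, -118, 26, 0, 0, 0, 0.2], [211, -118, 29, 0, 0, 0, 0.2], [211, -118, 29, 0, 0, 0, 0.2], [211, -118, 29, 0, 0, 0, 0.2]],
  ],
)

```text
time_s: 16.4
ee_pos: [645.0, -53.3, 215.9]
ee_rot: [180.0, -0.0, 5.9]
force: [-0.4, -0.7, -2.2]
gripper_width: 40.8
```

Run:
```python
from h import *
from workcell import *
print(state()["ee_pos"],state()["force"])
im=[]
for n,b in(("scene",(200,170,360,320)),("side",(220,120,380,270))):
    f=grab_frame(n); np.savez(n+"2.npz",**f)
    im.append(cv2.resize(f["color"][b[1]:b[3],b[0]:b[2],::-1],(400,375),interpolation=cv2.INTER_CUBIC))
    W=cloud(f); X,Y,Z=W[...,0],W[...,1],W[...,2]
    near=(np.hypot(X-645,Y+51)<48)&(f["color"].mean(-1)>60)
    for k,lo,hi,r in(("fixed",55,74,37.5),("med",85,116,29),("small",134,165,21)):
        p=W[near&(Z>lo)&(Z<hi)&(np.hypot(X-645,Y+51)<r+12)]; print(n,k,len(p),circ(p,r))
cv2.imwrite("pics/ss2.png",np.hstack(im))
```

```text
[644.96955741 -53.32443639 215.88804015] [-0.35702209 -0.69216102 -2.21965213]
scene fixed 192 (array([643.13645446, -48.66262715]), np.float64(3.2865262146005643))
scene med 298 (array([642.92311411, -48.68011624]), np.float64(2.2238383951023746))
scene small 166 (array([642.64906835, -50.12189385]), np.float64(1.5986067099757624))
side fixed 185 (array([647.46160252, -50.59901533]), np.float64(2.876619593622852))
side med 309 (array([646.67937138, -50.44619549]), np.float64(2.9193077018317433))
side small 170 (array([647.03518523, -52.03758804]), np.float64(2.256364716848584))
```

View pics/ss2.png

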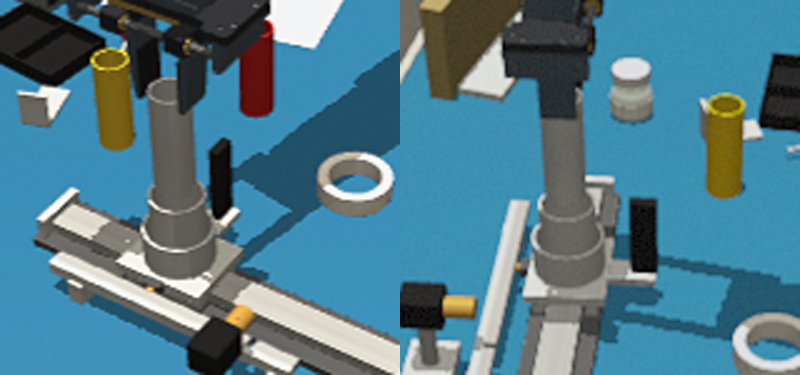

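The small cup hangs over the medium one, 1.5 mm short in y. I correct that and lower it.

Emit:
servo_tool(
  plan=[
    [[0, -1.5, 5, 0, 0, 0, 0.2], [0, -1.5, 11, 0, 0, 0, 0.2], [0, -1.5, 17, 0, 0, 0, 0.2], [0, -1.5, 24, 0, 0, 0, 0.2], [0, -1.5, 31, 0, 0, 0, 0.2], [0, -1.5, 38, 0, 0, 0, 0.2], [0, -1.5, 45, 0, 0, 0, 0.2], [0, -1.5, 52, 0, 0, 0, 0.2], [0, -1.5, 59, 0, 0, 0, 0.2], [0, -1.5, 66, 0, 0, 0, 0.2], [0, -1.5, 72, 0, 0, 0, 0.2], [0, -1.5, 77, 0, 0, 0, 0.2], [0, -1.5, 81, 0, 0, 0, 0.2], [0, -1.5, 83, 0, 0, 0, 0.2], [0, -1.5, 83, 0, 0, 0, 0.2], [0, -1.5, 83, 0, 0, 0, 0.2]],
  ],
)

```text
time_s: 18.1
ee_pos: [645.1, -51.5, 132.7]
ee_rot: [180.0, -0.0, 5.9]
force: [0.4, 0.3, -0.9]
gripper_width: 40.8
```

Emit:
servo_tool(
  plan=[
    [[0, 0, 1, 0, 0, 0, 0.2], [0, 0, 1.5, 0, 0, 0, 0.2], [0, 0, 2, 0, 0, 0, 0.2], [0, 0, 2.5, 0, 0, 0, 0.2], [0, 0, 2.5, 0, 0, 0, 0.2]],
  ],
)

```text
time_s: 18.6
ee_pos: [645.2, -51.4, 130.5]
ee_rot: [180.0, -0.1, 6.0]
force: [-0.4, 0.8, 1.4]
gripper_width: 40.5
```

Emit:
servo_tool(
  plan=[
    [[0, 0, 2.5, 0, 0, 0, 0.48], [0, 0, 2.5, 0, 0, 0, 0.54], [0, 0, 2.5, 0, 0, 0, 0.62], [0, 0, 2.5, 0, 0, 0, 0.75], [0, 0, 2.5, 0, 0, 0, 0.75], [0, 0, 0, 0, 0, 0, 0.75], [0, 0, -10, 0, 0, 0, 0.75], [0, 0, -28, 0, 0, 0, 0.75], [0, 0, -50, 0, 0, 0, 0.75], [-8, 0, -70, 0, 0, 0, 0.75], [-28, 0, -84, 0, 0, 0, 0.75], [-50, 0, -90, 0, 0, 0, 0.75], [-70, 0, -90, 0, 0, 0, 0.75], [-78, 0, -90, 0, 0, 0, 0.75], [-78, 0, -90, 0, 0, 0, 0.75], [-78, 0, -90, 0, 0, 0, 0.75]],
  ],
)

```text
time_s: 20.2
ee_pos: [568.2, -59.5, 220.2]
ee_rot: [180.0, -0.1, 5.9]
force: [0.4, 0.2, -0.1]
gripper_width: 68.3
```

Run:
```python
from h import *
s,f=wristshot("w6"); W=cloud(f,f["T"]); X,Y,Z=W[...,0],W[...,1],W[...,2]; print(s["ee_pos"],s["ee_rot"],s["gripper_width"])
for k,z,r,rr in (("small",162,19.5,28),("med",120,27.5,34),("fix",78,35.7,46)):
    m=(np.abs(Z-z)<3)&(np.hypot(X-645,Y+51)<rr); p=W[m]; print(k,m.sum(),circ(p,r),np.median(p[:,2]))
m=(np.abs(Z-128)<3)&(np.abs(X-567)<25)&(np.abs(Y+58)<20)&(f["color"].mean(-1)<70); p=W[m]; v=np.argwhere(m); print("handle",m.sum(),np.percentile(p,[2,50,98],axis=0).round(1).tolist(),v.min(0),v.max(0))
```

```text
[568.16594966 -59.50749091 220.20072099] [ 1.79989415e+02 -6.55607443e-02  5.94122997e+00] 68.34679021703774
small 1029 (array([644.9306318 , -51.66728557]), np.float64(0.956069931832145)) 161.71993279334214
med 1117 (array([644.4112713 , -52.87916167]), np.float64(2.7412273537263876)) 119.74544732853394
fix 1349 (array([645.00047221, -52.57722022]), np.float64(3.9590234876833157)) 77.74125678824447
handle 569 [[554.6, -66.6, 126.1], [568.1, -60.6, 127.8], [581.1, -54.8, 129.2]] [212 314] [248 329]
```

View pics/w6.png

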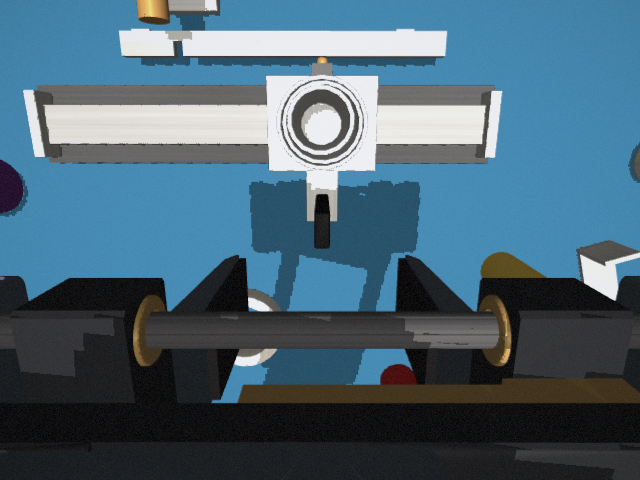

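Both cups nested (rims 161.7 and 119.7 mm). Handle at (322,222), top centre (568,-60.6). Now I measure the notch distance and take a zoom.

Run:
```python
from h import *
f=load("w6.npz"); W=cloud(f,f["T"])
c=f["color"][20:90,110:350,::-1]; cv2.imwrite("pics/w6z.png",cv2.resize(c,None,fx=3.3,fy=3.3,interpolation=cv2.INTER_NEAREST))
g=f["color"].mean(-1).astype(int)
for v in (36,44,50,53): print(v,g[v,168:192].tolist(), W[v,160,2].round(1))
y=np.array([-np.sin(np.radians(5.95)),np.cos(np.radians(5.95))])
h=cv2.cvtColor(f["color"],cv2.COLOR_RGB2HSV); m=cv2.inRange(h,(10,120,100),(25,255,255)); m[:50]=0;m[70:]=0; v=np.argwhere(m>0); print("ball",v.mean(0),v.min(0),v.max(0),len(v))
```

```text
36 [183, 170, 168, 169, 169, 168, 170, 172, 169, 168, 172, 171, 170, 173, 171, 169, 172, 170, 172, 170, 172, 169, 173, 170] 37.6
44 [235, 234, 235, 235, 235, 117, 60, 60, 58, 68, 68, 74, 70, 72, 193, 231, 235, 235, 235, 235, 235, 236, 235, 236] 37.0
50 [235, 236, 234, 235, 235, 177, 85, 61, 60, 66, 74, 71, 73, 72, 112, 227, 236, 234, 235, 236, 236, 235, 236, 237] 37.2
53 [232, 234, 234, 233, 233, 215, 100, 55, 62, 65, 72, 73, 72, 73, 74, 227, 236, 236, 236, 236, 235, 237, 235, 237] 37.1
ball [ 59.7755102  321.69387755] [ 57 317] [ 62 326] 49
```

View pics/w6z.png

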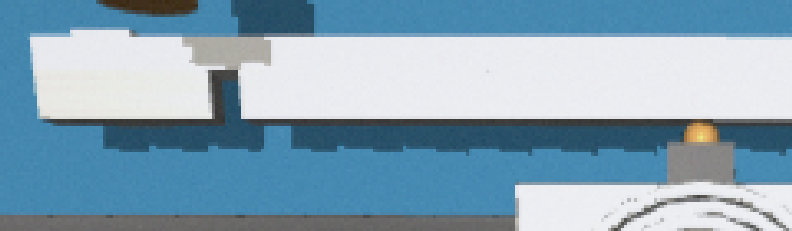

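Run:
```python
from h import *
f=load("w6.npz")
yaw=np.radians(5.95); y=np.array([-np.sin(yaw),np.cos(yaw)]); x=np.array([np.cos(yaw),np.sin(yaw)])
for zt in (37,38):
    l,r=wray(f,(173.6,53),zt)[:2],wray(f,(182.55,53),zt)[:2]; n=(l+r)/2; print(zt,"notch",n,"width",np.hypot(*(l-r)))
    b=wray(f,(321.7,59.8),34)[:2]; print("ball",b,"dist ball",(n-b)@y,"dist seat",(n-[644.97,-52.4])@y,"x off seat",(n-[644.97,-52.4])@x,"dist handle",(n-[568.1,-60.6])@y)
# tilt of bar vs tool yaw: bar near edge
g=f["color"].mean(-1)
for u in (150,250,310,400,430): print(u,np.argmax(g[45:75,u]<150)+45)
# scene/side cross-check
for n,uv in (("side",(254.3,257.7)),): print(n,ray(load(n+"0.npz"),uv,37.5))
for n in("scene","side"):
    f=load(n+"2.npz"); b=(285,295,315,320) if n=="scene" else (240,245,270,270)
    c=f["color"][b[1]:b[3],b[0]:b[2],::-1]; cv2.imwrite(f"pics/{n}n.png",cv2.resize(c,(400,400),interpolation=cv2.INTER_NEAREST))
```

```text
37 notch [691.72825926  78.67375859] width 7.839804885582483
ball [699.79018471 -47.0240669 ] dist ball 125.85636153165336 dist seat 125.5206431351595 x off seat 60.09353665216844 dist handle 125.70808189061111
38 notch [691.58669765  78.32450774] width 7.819008676462369
ball [699.79018471 -47.0240669 ] dist ball 125.5236665350121 dist seat 125.18794813851824 x off seat 59.91653414394479 dist handle 125.37538689396986
150 56
250 56
310 56
400 56
430 56
side [699.01357476  82.06316755  37.5       ]
```

View pics/siden.png

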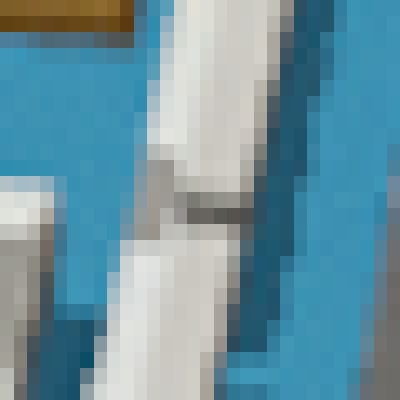

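Distance to the notch is about 125.5 mm along tool −y, and the bar is aligned with the tool. I take the handle.

Emit:
servo_tool(
  plan=[
    [[0, 1, 10, 0, 0, 0, 0.75], [0, 1, 35, 0, 0, 0, 0.75], [0, 1, 65, 0, 0, 0, 0.75], [0, 1, 95, 0, 0, 0, 0.75], [0, 1, 118, 0, 0, 0, 0.75], [0, 1, 130, 0, 0, 0, 0.75], [0, 1, 134, 0, 0, 0, 0.75], [0, 1, 134, 0, 0, 0, 0.5], [0, 1, 134, 0, 0, 0, 0.3], [0, 1, 134, 0, 0, 0, 0.15], [0, 1, 134, 0, 0, 0, 0.05], [0, 1, 134, 0, 0, 0, 0.02], [0, 1, 134, 0, 0, 0, 0.02], [0, 1, 134, 0, 0, 0, 0.02], [0, 1, 134, 0, 0, 0, 0.02]],
  ],
  squeeze=25,
)

```text
time_s: 21.75
ee_pos: [567.5, -60.3, 86.0]
ee_rot: [-180.0, -0.0, 5.9]
force: [0.0, -0.9, 0.4]
gripper_width: 12.0
```

Run:
```python
from h import *
s,f=wristshot("w7"); print(s["ee_pos"],s["ee_rot"],s["gripper_width"],s["force"])
```

```text
[567.48387212 -60.33240783  86.04049673] [-1.79988503e+02 -5.85506349e-03  5.93696794e+00] 12.017493568578404 [ 0.03373407 -0.86320287  0.40458334]
```

View pics/w7.png

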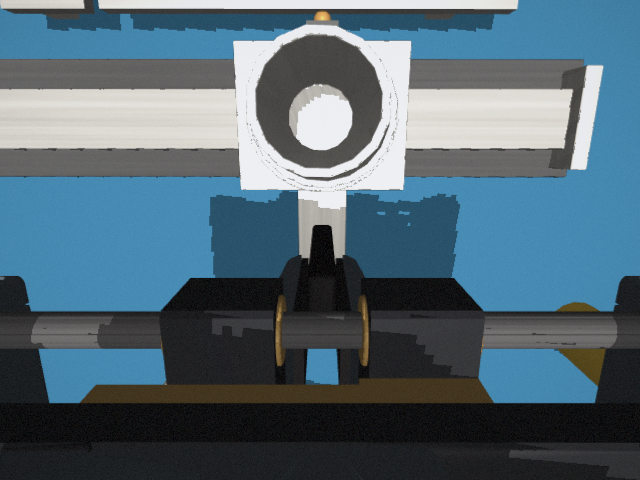

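Handle held (12.0 mm). I slide 112 mm smoothly, then look again.

Emit:
servo_tool(
  plan=[
    [[0, -2, 0, 0, 0, 0, 0.02], [0, -5, 0, 0, 0, 0, 0.02], [0, -10, 0, 0, 0, 0, 0.02], [0, -16, 0, 0, 0, 0, 0.02], [0, -23, 0, 0, 0, 0, 0.02], [0, -31, 0, 0, 0, 0, 0.02], [0, -39, 0, 0, 0, 0, 0.02], [0, -47, 0, 0, 0, 0, 0.02], [0, -55, 0, 0, 0, 0, 0.02], [0, -63, 0, 0, 0, 0, 0.02], [0, -71, 0, 0, 0, 0, 0.02], [0, -79, 0, 0, 0, 0, 0.02], [0, -87, 0, 0, 0, 0, 0.02], [0, -94, 0, 0, 0, 0, 0.02], [0, -100, 0, 0, 0, 0, 0.02], [0, -105, 0, 0, 0, 0, 0.02], [0, -109, 0, 0, 0, 0, 0.02], [0, -112, 0, 0, 0, 0, 0.02], [0, -112, 0, 0, 0, 0, 0.02], [0, -112, 0, 0, 0, 0, 0.02]],
  ],
)

```text
time_s: 23.8
ee_pos: [556.0, 50.8, 86.0]
ee_rot: [180.0, -0.0, 5.9]
force: [-0.3, -1.7, 0.9]
gripper_width: 11.8
```

Run:
```python
from h import *
f=load("w7.npz"); g=f["color"].mean(-1).astype(int); print(f["Tt"][:3,3]); print(g[7,80:112].tolist())
s,f=wristshot("w8"); print(s["ee_pos"],s["ee_rot"],s["gripper_width"],s["force"])
g=f["color"].mean(-1).astype(int)
for v in(2,5,7,9): print(v,g[v,270:345].tolist())
h=cv2.cvtColor(f["color"],cv2.COLOR_RGB2HSV); m=cv2.inRange(h,(10,120,100),(25,255,255)); m[40:]=0; v=np.argwhere(m[:, 250:380]>0); print("ball",v.mean(0),v.min(0),v.max(0),len(v))
c=f["color"][0:60,230:430,::-1]; cv2.imwrite("pics/w8z.png",cv2.resize(c,None,fx=4,fy=4,interpolation=cv2.INTER_NEAREST))
```

```text
[567.48387212 -60.33240783  86.04049673]
[207, 206, 208, 207, 120, 62, 52, 51, 56, 54, 54, 59, 54, 61, 69, 71, 73, 70, 70, 209, 220, 223, 222, 222, 222, 224, 223, 223, 223, 225, 223, 224]
[556.03818658  50.77480499  86.03787376] [ 1.79986145e+02 -2.01820674e-02  5.94413721e+00] 11.803070785820562 [-0.26602673 -1.68100092  0.94935672]
2 [235, 235, 236, 235, 234, 234, 233, 235, 235, 235, 234, 234, 235, 234, 235, 235, 235, 169, 86, 71, 71, 75, 76, 72, 73, 73, 74, 74, 72, 69, 76, 75, 225, 235, 235, 235, 234, 234, 235, 235, 234, 234, 236, 235, 234, 236, 235, 235, 235, 235, 234, 235, 235, 235, 234, 236, 235, 235, 234, 234, 235, 234, 235, 234, 233, 234, 236, 234, 234, 234, 235, 235, 235, 236, 235]
5 [234, 234, 236, 234, 236, 235, 234, 235, 235, 233, 236, 234, 236, 234, 236, 235, 235, 168, 83, 74, 74, 69, 75, 73, 74, 73, 72, 72, 73, 74, 71, 72, 225, 235, 235, 235, 235, 234, 234, 235, 235, 234, 233, 235, 234, 235, 235, 235, 235, 235, 234, 234, 235, 235, 235, 235, 235, 236, 234, 233, 236, 234, 236, 234, 235, 235, 235, 233, 235, 235, 234, 234, 236, 233, 234]
7 [235, 235, 235, 234, 236, 235, 235, 236, 235, 234, 235, 236, 235, 235, 235, 235, 235, 170, 81, 72, 73, 73, 74, 72, 69, 74, 121, 125, 91, 82, 83, 84, 225, 235, 235, 235, 236, 235, 235, 235, 235, 233, 233, 235, 235, 235, 235, 236, 236, 236, 235, 235, 235, 235, 234, 235, 236, 235, 234, 235, 237, 234, 235, 234, 235, 234, 235, 235, 235, 235, 235, 236, 234, 234, 235]
9 [55, 54, 54, 51, 58, 59, 56, 55, 54, 57, 56, 56, 56, 53, 51, 55, 55, 58, 58, 72, 72, 72, 72, 82, 72, 71, 117, 127, 125, 125, 126, 128, 86, 57, 61, 58, 60, 58, 55, 57, 56, 57, 57, 57, 59, 58, 55, 56, 59, 56, 58, 60, 61, 56, 54, 59, 60, 58, 57, 54, 61, 60, 56, 56, 54, 62, 58, 59, 57, 58, 56, 60, 59, 62, 57]
ball [15.5        71.93442623] [11 64] [19 80] 122
```

View pics/w8z.png

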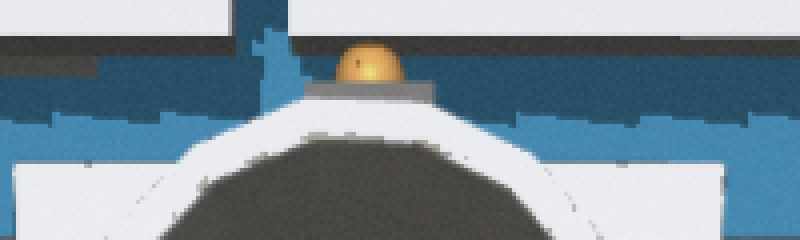

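Notch centre at column 294.4, ball at 322: about 15.2 mm left by local scale (8 mm = 14.3 px). I move 10 mm and look again.

Emit:
servo_tool(
  plan=[
    [[0, -1, 0, 0, 0, 0, 0.02], [0, -3, 0, 0, 0, 0, 0.02], [0, -5, 0, 0, 0, 0, 0.02], [0, -7, 0, 0, 0, 0, 0.02], [0, -9, 0, 0, 0, 0, 0.02], [0, -10, 0, 0, 0, 0, 0.02], [0, -10, 0, 0, 0, 0, 0.02], [0, -10, 0, 0, 0, 0, 0.02]],
  ],
)

```text
time_s: 24.65
ee_pos: [555.0, 60.5, 86.0]
ee_rot: [180.0, -0.0, 6.0]
force: [1.5, -4.6, 1.1]
gripper_width: 11.8
```

```bash
cat > nb.py <<'E'
import sys
from h import *
s,f=wristshot(sys.argv[1]); print(s["ee_pos"],s["gripper_width"],s["force"])
g=f["color"].mean(-1)
def edges(v):
    r=g[v-1:v+2].mean(0); d=np.where(r[280:345]<150)[0]+280
    if len(d)==0: return None
    l,rr=d[0],d[-1]
    # subpixel crossing of 150
    a=l-1+(r[l-1]-150)/(r[l-1]-r[l]); b=rr+(150-r[rr])/(r[rr+1]-r[rr]); return a,b
for v in (3,5): print(v,edges(v))
h=cv2.cvtColor(f["color"],cv2.COLOR_RGB2HSV); m=cv2.inRange(h,(10,120,100),(25,255,255)); m[30:]=0; m[:,:280]=0; m[:,370:]=0
v=np.argwhere(m>0); print("ball",v.mean(0),v.min(0),v.max(0),"rows",[(r,v[v[:,0]==r][:,1].min(),v[v[:,0]==r][:,1].max()) for r in sorted(set(v[:,0]))])
c=f["color"][0:60,230:430,::-1]; cv2.imwrite(f"pics/{sys.argv[1]}z.png",cv2.resize(c,None,fx=4,fy=4,interpolation=cv2.INTER_NEAREST))
E
python3 nb.py w9
```

```text
[555.02970556  60.50985687  86.04311852] 11.81116324597524 [ 1.46723025 -4.55863757  1.14950444]
3 (np.float64(304.8901734104046), np.float64(319.3358999037536))
5 (np.float64(304.8799076212471), np.float64(319.3346153846154))
ball [ 15.37815126 322.21008403] [ 10 314] [ 19 330] rows [(np.int64(10), np.int64(322), np.int64(322)), (np.int64(11), np.int64(319), np.int64(326)), (np.int64(12), np.int64(317), np.int64(327)), (np.int64(13), np.int64(317), np.int64(328)), (np.int64(14), np.int64(316), np.int64(328)), (np.int64(15), np.int64(316), np.int64(329)), (np.int64(16), np.int64(315), np.int64(329)), (np.int64(17), np.int64(315), np.int64(329)), (np.int64(18), np.int64(315), np.int64(330)), (np.int64(19), np.int64(314), np.int64(330))]
```

View pics/w9z.png

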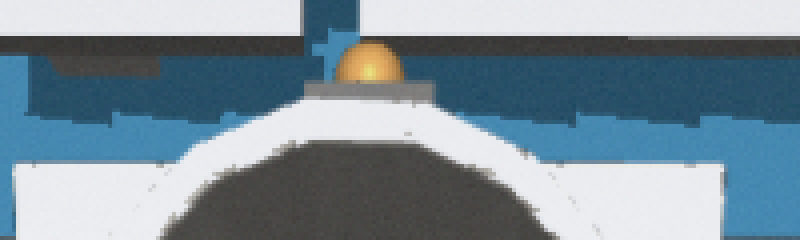

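Emit:
servo_tool(
  plan=[
    [[0, -1, 0, 0, 0, 0, 0.02], [0, -2, 0, 0, 0, 0, 0.02], [0, -3, 0, 0, 0, 0, 0.02], [0, -4, 0, 0, 0, 0, 0.02], [0, -4.5, 0, 0, 0, 0, 0.02], [0, -5, 0, 0, 0, 0, 0.02], [0, -5.5, 0, 0, 0, 0, 0.02], [0, -5.5, 0, 0, 0, 0, 0.02], [0, -5.5, 0, 0, 0, 0, 0.02]],
  ],
)

```text
time_s: 25.6
ee_pos: [554.4, 66.3, 86.0]
ee_rot: [-180.0, -0.0, 5.9]
force: [0.7, -1.6, 3.3]
gripper_width: 12.0
```

```bash
python3 nb.py w10
```

```text
[554.4016953   66.34632855  86.0329615 ] 11.961243614429044 [ 0.70827801 -1.6248518   3.2632246 ]
3 (np.float64(315.75440313111545), np.float64(330.37127371273715))
5 (np.float64(315.7571569595262), np.float64(330.36636363636364))
ball [ 13.77472527 321.96153846] [  7 314] [ 19 330] rows [(np.int64(7), np.int64(320), np.int64(324)), (np.int64(8), np.int64(318), np.int64(326)), (np.int64(9), np.int64(317), np.int64(327)), (np.int64(10), np.int64(316), np.int64(328)), (np.int64(11), np.int64(315), np.int64(328)), (np.int64(12), np.int64(315), np.int64(329)), (np.int64(13), np.int64(314), np.int64(330)), (np.int64(14), np.int64(314), np.int64(330)), (np.int64(15), np.int64(314), np.int64(330)), (np.int64(16), np.int64(314), np.int64(330)), (np.int64(17), np.int64(314), np.int64(330)), (np.int64(18), np.int64(314), np.int64(330)), (np.int64(19), np.int64(315), np.int64(329))]
```

View pics/w10z.png

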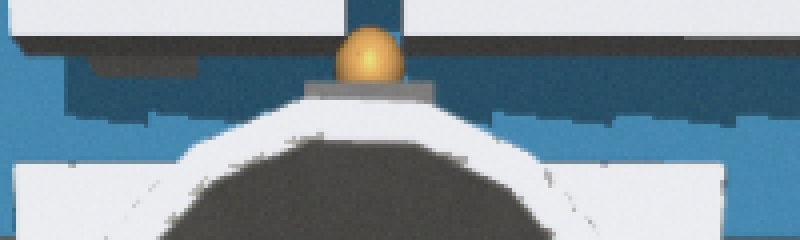

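The ball has moved into the notch (its top row went from 10 to 7), with notch centre at 323.1 and ball at 322.0, so about 0.6 mm past centre. I ease back 0.5 mm, let it settle and check everything.

Emit:
servo_tool(
  plan=[
    [[0, 0.3, 0, 0, 0, 0, 0.02], [0, 0.5, 0, 0, 0, 0, 0.02], [0, 0.5, 0, 0, 0, 0, 0.02], [0, 0.5, 0, 0, 0, 0, 0.02], [0, 0.5, 0, 0, 0, 0, 0.02]],
  ],
)

```text
time_s: 26.15
ee_pos: [554.5, 66.0, 86.0]
ee_rot: [-180.0, -0.0, 5.9]
force: [0.4, 0.8, 3.8]
gripper_width: 11.8
```

```bash
python3 nb.py w11
python3 - <<'E'
from h import *
from workcell import *
f=load("w11.npz"); W=cloud(f,f["T"]); X,Y,Z=W[...,0],W[...,1],W[...,2]
c=f["Tt"][:2,3]+78*np.array([.9946,.1036]); print("expected seat",c)
for k,z,r,rr in (("small",162,19.5,26),("med",120,27.5,34)):
    m=(np.abs(Z-z)<4)&(np.hypot(X-c[0],Y-c[1])<rr); p=W[m]; print(k,m.sum(),circ(p,r),np.median(p[:,2]))
im=[]
for n,b in(("scene",(200,180,440,360)),("side",(200,170,440,350))):
    f=grab_frame(n); np.savez(n+"3.npz",**f)
    im.append(cv2.resize(f["color"][b[1]:b[3],b[0]:b[2],::-1],(400,300),interpolation=cv2.INTER_CUBIC))
cv2.imwrite("pics/ss3.png",np.hstack(im))
E
```

```text
[554.4627128   66.01435559  86.02979112] 11.772795824171595 [0.37814971 0.84693433 3.79765933]
3 (np.float64(315.29889807162533), np.float64(329.52152434721245))
5 (np.float64(315.30027548209364), np.float64(329.5184921763869))
ball [ 13.77900552 321.91712707] [  7 314] [ 19 330] rows [(np.int64(7), np.int64(320), np.int64(324)), (np.int64(8), np.int64(318), np.int64(326)), (np.int64(9), np.int64(317), np.int64(327)), (np.int64(10), np.int64(316), np.int64(328)), (np.int64(11), np.int64(315), np.int64(328)), (np.int64(12), np.int64(315), np.int64(329)), (np.int64(13), np.int64(314), np.int64(329)), (np.int64(14), np.int64(314), np.int64(330)), (np.int64(15), np.int64(314), np.int64(330)), (np.int64(16), np.int64(314), np.int64(330)), (np.int64(17), np.int64(314), np.int64(330)), (np.int64(18), np.int64(314), np.int64(330)), (np.int64(19), np.int64(315), np.int64(329))]
expected seat [632.0415128   74.09515559]
small 5247 (array([631.96419155,  74.01791821]), np.float64(1.0543866878241281)) 161.6951810999201
med 2288 (array([631.66910945,  72.96599592]), np.float64(5.394184944149993)) 119.8068785444528
```

View pics/w11.png

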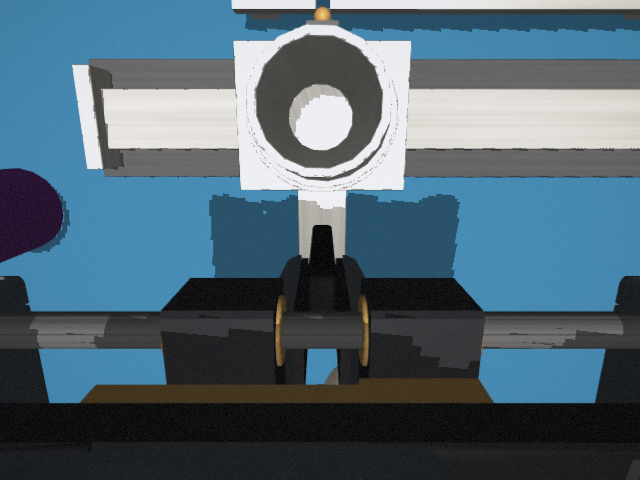

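View pics/ss3.png

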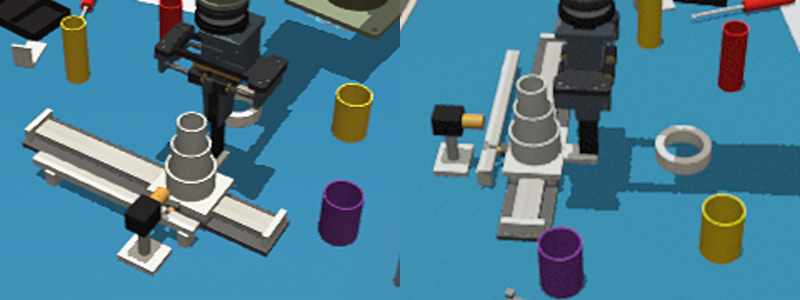

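Both cups are nested (rims 161.7 and 119.8 mm). The ball is in the notch, at column 321.9 against 322.4, or about 0.3 mm off centre. The handle is held at 25 N, and the bystanders in these views look unmoved. I hand it in.

Run:
```python
from workcell import *
s=state(); print(s["time_s"],s["force"],s["gripper_width"])
print(job_done())
```

```text
26.3 [1.11060789 0.93135334 4.002672  ] 11.747665191446261
the job is handed in; nothing more can be done
None
```

I nested the medium cup in the carriage's cup and the small cup in the medium one, lowering each until I felt contact before letting go. I then slid the carriage by its handle into the notch and handed the job in at 26.3 s, still gripping the handle at 25 N; no verdict was reported.

**Last checks:**
- **Cups:** the rims stood at 161.7 and 119.8 mm, where 162 and 120 mm are expected. The small cup's axis was within about 0.2 mm of where the fixed cup should be. The medium cup's last fit was about 1.2 mm off and noisy; just after placing, it was within 0.5 mm.
- **Ball:** it sits visibly advanced into the notch, about 0.3 mm from its centre along the rail. The force along the rail was about 1 N.
- **Bystanders:** those in the last views looked unmoved by eye, but I did not measure their positions.

**Disagreements:** the wrist camera and the fixed cameras differed by about 2–4 mm in y, so I worked from positions relative to the tool. The early estimate of the distance to the notch was about 1.5 mm too short, and I corrected it with close-up views before the click.

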